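# Check the hand lever of a vial crimper

## Task

Check the lever travel of the vial crimper, the bench-mounted hand tool with the round bell-shaped head (not the decapper with the forked head). With the backs of your fingers push its hand lever in from the outside until it stops short of the fixed bar, keep it there a moment, then back off so it springs fully out by itself, and press it in to its stop a second time; the program finishes while still holding it there, pressed in. Push firmly but never force it, never pinch the lever or touch its inner side or the fixed bar, and leave the decapper's lever, the vials and everything else where they stand.

Things in the scene. Friction and masses are not known exactly. Their poses are not given: they have to be found in the camera images.
- crimper: The crimper: round aluminium bell head, 44 mm across, at x 88, y 0, over a white vial seat. Fixed to the bench on a grey foot (own x -60..110, y -48..38 mm, 12 mm high); tool level above it, at most 110 mm high. Origin on the bench; x along the fixed bar from handle ends to head, y to the lever's side, z up. Hinge axis upright at x 50, y 12 mm. Place and yaw vary; left or right of the decapper.
- decapper: The decapper: like the crimper, but with two open fork prongs 42 mm long for a head. Fixed to the bench on a grey foot (own x -60..110, y -48..38 mm, 12 mm high); tool level above it, at most 110 mm high. Origin on the bench; x along the fixed bar from handle ends to head, y to the lever's side, z up. Hinge axis upright at x 50, y 12 mm. Not to be worked.
- crimper_lever (a joint): Crimper lever angle, rad: 0 = sprung fully out (rest), grows as pressed in, firm stop at 0.28. Splayed from the bar 0.34 rad at rest, 0.06 at the stop, where a 15 mm gap is left at the handle end. Handle ends point to the stand's -x. Return spring, felt 115 mm from the hinge: 4.6 N at rest to 8.2 N just short of the stop, beyond that the stop resists. Let go, it springs out by itself in under 1 s.
- decapper_lever (a joint): Decapper lever angle, rad, built like the crimper's: 0 at rest, 0.28 at its stop. Must stay at rest.
- crimper_push (a point): Point on the outer side of the crimper's lever to push on: 115 mm from the hinge, 35 mm from the free end, mid height (90 mm). Moves with the lever; own x along the lever to the hinge, own y straight out of its outer side, so push along -y. Lever: 14 mm thick, 78 to 102 mm above the bench, black grip, nothing but the foot below. Some 60 mm outside it is free.
- crimper_inner: Dark strip 150 mm long and 22 mm tall that forms the inner side of the crimper's lever, facing the bar. Origin at the hinge, x along the lever towards the hinge end. Not to be touched.
- crimper_bar: The crimper's fixed bar: straight handle 155 mm long, 14 mm thick, 22 mm tall, mid height 90 mm, along the stand's own x from -100 to 55 mm at y -8 mm; a small brass stop screw sticks out 10 mm towards the lever at x -12. Same origin and axes as the crimper's stand. Not to be touched.
- vial_a: Loose amber glass vial with crimped aluminium cap, 22 mm across, 42 mm tall, near the crimper's head. Origin under its centre. Stays put.
- vial_b: Loose clear vial, 22 mm across, 42 mm tall, near the decapper's head. Origin under its centre. Stays put.
- vial_c: Loose amber vial, 22 mm across, 42 mm tall, on the robot's side of the tools. Origin under its centre. Stays put.
- cap_tray: Loose open white tray 70 x 55 x 18 mm with aluminium caps, on the robot's side of the tools. Origin under its centre. Stays put.
- tip_box: Loose blue pipette tip box 85 x 120 x 63 mm beyond the tools. Origin under its centre. Stays put.
- tube_rack: Loose wooden test tube rack 65 x 220 mm, 102 mm tall with its tubes, beyond the tools. Origin under its centre. Stays put.
- jar: Loose glass jar with metal lid, 84 mm across, 120 mm tall, beyond the tools. Origin under its centre. Stays put.

How it is judged (in metres and radians):
On the way, in this order (a step that is already met when the one before it is completed fails the run):
1. the crimper's lever is pressed in to its stop by the fingers and kept there a moment (value of joint crimper_lever above 0.255 rad and contact force between the fingers and crimper_lever above 2 N), for 0.3 s.
2. the lever has sprung fully out, free of the fingers (value of joint crimper_lever below 0.03 rad and contact force between each of the arm, the fingers and crimper_lever below 0.2 N), for 0.2 s.
At the end, for the whole second after the job is handed in: The crimper's lever is held still at its stop (joint above 0.255 rad of 0.28) by the fingers alone with 2 to 40 N, after it was pressed to the stop once and let spring out; the decapper's lever is at rest and every loose thing is within 20 mm of where it stood (all of step 1 and contact force between the fingers and crimper_lever below 40 N and velocity of joint crimper_lever between -0.1 and 0.1 rad/s and value of joint decapper_lever below 0.05 rad and distance of each of vial_a, vial_b, vial_c, cap_tray, tip_box, tube_rack, jar from where it was at the start of the episode below 0.02 m); the arm keeps its last pose, push and grip.
It fails at once if the fingers get at the lever's inner side (pinching or pulling it) (contact force between the fingers and crimper_inner above 1 N).
It fails at once if the robot touches the fixed bar (contact force between any of the fingers, the arm and crimper_bar above 1 N).
It fails at once if the lever is forced, with more than 45 N (contact force between any of the fingers, the arm and crimper_lever above 45 N).
It fails at once if the decapper's lever is pressed in (value of joint decapper_lever above 0.08 rad).
It fails at once if a loose thing is lifted, carried or pushed away (distance of any of vial_a, vial_b, vial_c, cap_tray, tip_box, tube_rack, jar from where it was at the start of the episode above 0.03 m).
It also fails if it takes over 37 s, if anything falls off the work surface, if the arm or the gripper's body presses on something with over 40 N, if the wrist force passes 120 N, or if a joint passes its speed limit or range.

## Robot

A 6-joint arm with a two-finger parallel gripper is mounted at the origin on the work surface. World frame = base frame: x ahead of the robot, y to its left, z up, the work surface at z = 0. Lengths are in m, angles in degrees, forces in N, time in s.
With the tool pointing down it reaches from about 0.35 to 0.875 m from the base axis. Payload 4.2 kg.
Tool frame: the origin (TCP) lies on the centre line of the jaws, within the pads' length; the fingertips stand 19 mm ahead of it and the grasp point (between the pads) is the TCP; z points along the fingers, y is the line along which they close (so a half turn about z gives the same grasp; the last joint's range is limited). The gripper opens to 87 mm and grips with 3 to 60 N. Pads are 19 mm wide; open, the fingers measure 117 mm over their backs; the gripper's body (75 mm by 190 mm) begins 51 mm behind the grasp point.
Start: joints at [-57.834, 22.042, 0.453, 0, -68.411, -14.817], TCP at [0.186, -0.597, 0.242] pointing down, gripper open.
Joint ranges: [-179.83, 179.83], [-69.29, 118.12], [-61.27, 80.66], [-181.25, 117.63], [-171.15, -9.14], [-177.46, 177.46]. Speed limits (degrees/s): [159.86, 159.86, 180, 180, 180, 180].

## Interface

Orientations are given as a 3x3 rotation matrix whose columns are the frame's x, y, z axes.
In Python, from station import sense, capture, finish_job, search_frame, masks_of gives the robot as it stands.
- The arm moves only by the tool drive_tool, never from a script. Its argument "rows" is a list of rows, each a list of 7 numbers: the opening in per cent of the stroke, from 0 (shut) to 100 (fully open), then the shift along the world's x, y, z in mm, then the turn, a rotation vector about the world's x, y, z in rad. In form: [[fingers, dx, dy, dz, wx, wy, wz], ...]. A call has 1 to 5 rows; each row shifts and turns the commanded pose from where the row before left it; what a row does not reach is not made up. A row lasts 1/12 s, in which the tool goes at most 41.7 mm and 7.16 degrees, less where a joint would pass 70% of its speed; a pose out of reach is approached as far as the arm can. A call is refused whole if a number of a shift passes 41.7 or a number of a turn 0.125, either way. A call with a gripper value outside its range is refused whole. The fingers move at their own pace and stop on an object; the grip force is fixed at half the most. Time passes only in rows, so rows that do not move let the fingers close. It gives the time, the measured TCP pose, the force, the opening and the grip force at its end, in the units of the state.
- sense(): the state, without advancing time (a new reading comes with each control period).
- capture(name): name is "scene" or "top" or "wrist"; returns a dict with "frame" (420x560x3 uint8, red, green, blue), "z_map" (420x560 float32, m along the optical axis (not along the pixel's ray), 0 where there is no reading), "fx", "fy", "cx", "cy" (pixels), "R" (3x3) and "t" (3): a world point X has camera coordinates R X + t; the wrist camera has in their place "T_tool_cam" (4x4, takes a point from camera to tool coordinates, whose origin is the TCP and whose axes are the flange's). Camera axes: x right, y down, z forward; pixel columns grow to the right and rows downward; lengths in m; the calibration is good to about 2 mm. A picture is of the moment at which its call begins: read the wrist's pose just before it.
- finish_job(): hands the job in; it is judged then, once.
Trained networks look in a picture, given as the dict that the camera call returned (one of the last four; its "shot" number tells which), for a name from the list of things; names that differ only in an ending like _2 or _b are one class to them, and where a whole thing is asked for, a point or a joint stands for the part that bears it (a point fixed in the world has none). Each returns a list of dicts, best first, with "p" (0 to 1); they miss things now and then, are a little off and sometimes report something else, mostly with a low value. They report only what shows in the picture. A call takes as long as a camera call.
- search_frame(label, picture): "xy" ([column, row] in pixels, amid what is visible of it).
- masks_of(label, picture): "region" (420x560 bool, what is visible of it) and "xy" ([column, row] in pixels, amid what is visible of it).
The state is a dict: "time_s": time; "joints": joint angles; "joint_velocities": joint speeds; "effort": joint torques, N m; "tcp_pos": TCP position; "ee_rot": TCP orientation; "wrist_force": force on the tool from outside, world axes, zero at the start; "moment": the same for the moment, N m; "gripper_width": opening from 0.0 (shut) to 1.0 (fully open); "gripper_force": force on a finger pad.
Only numpy, scipy, OpenCV 4.12 (cv2) and the standard library are available. Lean on these libraries where they do the work, as an engineer would, in place of code of your own. Each camera call takes 0.05 s, during which the arm holds its last target. There are 200 camera calls.

## Working session

There is one attempt and no reset: what is moved stays moved. The work goes in short steps, Python scripts to look and compute and a tool call to move; the robot and the scene stay as the last step left them, time stands still between calls to the robot, and variables do not carry over. Pictures are saved under pics/ and viewed, at most 10 in all, crops included, and the job is handed in when it is done.

Besides the shell and the picture viewer there is one more tool, called after "Request:" as name(argument=value, ...), one argument or row to a line, values as JSON. drive_tool: Moves the arm, as the interface text tells. Its arguments: {"type":"object","properties":{"rows":{"type":"array"}},"required":["rows"]}

```bash
mkdir -p pics
cat > h.py <<'E'
import numpy as np, cv2
from station import sense, capture, finish_job, search_frame, masks_of
def cloud(p, m=None):
    z=p["z_map"]; v,u=np.nonzero((z>0)&(m if m is not None else True))
    d=z[v,u]; c=np.c_[(u-p["cx"])/p["fx"]*d,(v-p["cy"])/p["fy"]*d,d]
    return (c-p["t"])@p["R"]
def save(p,n): cv2.imwrite("pics/"+n+".png",p["frame"][:,:,::-1])
E
python3 - <<'E'
from h import *
for n in ["scene","top"]:
    p=capture(n); save(p,n+"0")
    print(n, p["R"].round(2).tolist(), p["t"].round(3))
    for l in ["crimper","decapper","crimper_lever","crimper_inner","crimper_bar","decapper_lever"]:
        for r in masks_of(l,p)[:2]:
            c=cloud(p,r["region"])
            print(l,round(r["p"],2),np.round(r["xy"]),r["region"].sum(), np.median(c,0).round(3) if len(c) else None, c.min(0).round(3) if len(c) else '', c.max(0).round(3) if len(c) else '')
E
```

```text
scene [[-0.71, 0.7, -0.0], [0.41, 0.42, -0.81], [-0.57, -0.58, -0.59]] [ 0.395 -0.184  1.264]
crimper 0.87 [345. 256.] 5253 [0.566 0.193 0.073] [ 0.305  0.085 -0.002] [0.638 0.25  0.113]
crimper 0.38 [214. 176.] 3526 [ 0.563 -0.179  0.069] [ 0.315 -0.383 -0.003] [ 0.658 -0.107  0.109]
decapper 0.6 [216. 174.] 3407 [ 0.562 -0.178  0.071] [ 0.315 -0.387 -0.003] [ 0.658 -0.107  0.109]
crimper_lever 0.76 [378. 234.] 1090 [0.514 0.219 0.097] [ 0.342  0.127 -0.002] [0.588 0.25  0.106]
crimper_bar 0.78 [361. 223.] 780 [0.508 0.179 0.099] [ 0.305  0.091 -0.002] [0.583 0.194 0.109]
decapper_lever 0.67 [240. 159.] 614 [ 0.511 -0.16   0.096] [ 0.432 -0.199  0.08 ] [ 0.59  -0.145  0.105]
top [[-0.01, -1.0, -0.01], [-0.99, 0.01, -0.17], [0.17, 0.01, -0.99]] [0.007 0.588 0.702]
crimper 0.91 [191. 242.] 4907 [0.537 0.17  0.078] [ 0.428  0.131 -0.002] [0.655 0.283 0.113]
decapper 0.58 [382. 232.] 4384 [ 0.542 -0.181  0.093] [ 0.429 -0.262 -0.003] [ 0.673 -0.141  0.111]
crimper_lever 0.68 [157. 254.] 821 [0.504 0.215 0.101] [0.437 0.185 0.   ] [0.574 0.246 0.107]
crimper_inner 0.65 [161. 250.] 442 [0.509 0.21  0.096] [0.436 0.184 0.001] [0.575 0.258 0.105]
crimper_bar 0.84 [184. 254.] 881 [0.502 0.17  0.101] [0.428 0.164 0.082] [0.581 0.187 0.106]
decapper_lever 0.94 [371. 252.] 779 [ 0.501 -0.164  0.101] [ 0.43  -0.181  0.082] [ 0.582 -0.149  0.106]
```

View pics/top0.png

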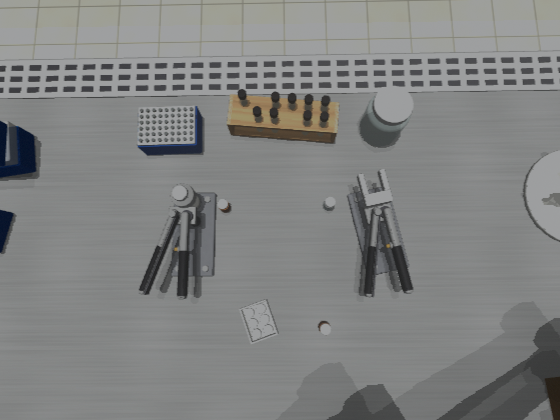

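View pics/scene0.png

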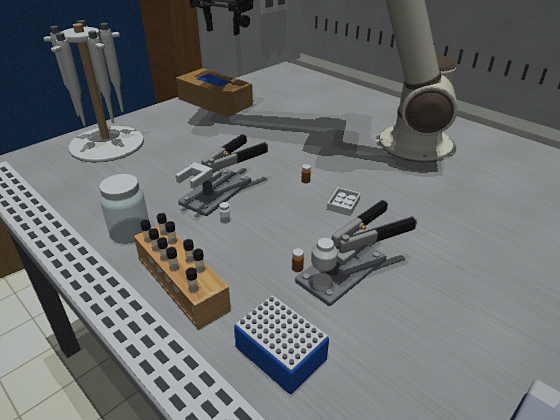

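Run:
```python
from h import *
s=sense(); print(s["time_s"],s["tcp_pos"],s["ee_rot"],s["gripper_width"])
for n in ["top","scene"]:
    p=capture(n); c=cloud(p)
    m=(c[:,2]>0.096)&(c[:,2]<0.108)&(c[:,0]>0.40)&(c[:,0]<0.6)
    for lab in ["crimper_lever","crimper_bar"]:
        r=masks_of(lab,p)[0]; k=cloud(p,r["region"]); k=k[(k[:,2]>.096)&(k[:,2]<.108)]
        q=k[:,:2]; l=cv2.fitLine(q.astype(np.float32),cv2.DIST_HUBER,0,.01,.01).ravel()
        if l[0]<0:l[:2]*=-1
        a=(q-l[2:])@l[:2]; e=(q-l[2:])@np.array([-l[1],l[0]])
        print(n,lab,len(q),"ang",np.arctan2(l[1],l[0]).round(3),"end-",(l[2:]+l[:2]*np.percentile(a,1)).round(4),"end+",(l[2:]+l[:2]*np.percentile(a,99)).round(4),"e",np.percentile(e,[3,97]).round(4),k[:,2].mean().round(4))
    for lab in ["vial_a","vial_b","vial_c","cap_tray","tip_box","tube_rack","jar"]:
        for r in masks_of(lab,p)[:3]:
            k=cloud(p,r["region"])
            if len(k): print(n,lab,round(r["p"],2),np.median(k,0).round(3))
```

```text
0.7 [ 0.18641527 -0.5965204   0.24157959] [[-9.54494953e-01 -2.98227064e-01  6.47353587e-05]
 [-2.98227066e-01  9.54494953e-01 -3.89894116e-05]
 [-5.01618754e-05 -5.65210327e-05 -9.99999997e-01]] 1.0018313704436623
top crimper_lever 689 ang -0.358 end- [0.4386 0.2415] end+ [0.5752 0.1904] e [-0.006   0.0072] 0.1015Traceback (most recent call last):
  File "<stdin>", line 8, in <module>
cv2.error: OpenCV(4.12.0) /io/opencv/modules/imgproc/src/linefit.cpp:50: error: (-215:Assertion failed) count > 0 in function 'fitLine2D_wods'
```

The top view shows the crimper on the left, with its round bell at (181,193). Its splayed lever ends at (150,285) and the bar ends at (183,290). The forked decapper is on the right, with prongs at (370,185). The crimper's lever is on world +y, with free bench outside it.

Run:
```python
from h import *
for n in ["top","scene"]:
    p=capture(n)
    for lab in ["crimper_lever","crimper_bar"]:
      for r in masks_of(lab,p)[:1]:
        k=cloud(p,r["region"]); k=k[(k[:,2]>.096)&(k[:,2]<.108)&(k[:,1]>0.1)]
        if len(k)<20: print(n,lab,len(k)); continue
        q=k[:,:2]; l=cv2.fitLine(q.astype(np.float32),cv2.DIST_HUBER,0,.01,.01).ravel()
        if l[0]<0:l[:2]*=-1
        a=(q-l[2:])@l[:2]; e=(q-l[2:])@np.array([-l[1],l[0]])
        print(n,lab,round(r["p"],2),len(q),"ang",np.arctan2(l[1],l[0]).round(3),"end-",(l[2:]+l[:2]*np.percentile(a,1)).round(4),"end+",(l[2:]+l[:2]*np.percentile(a,99)).round(4),"e",np.percentile(e,[3,97]).round(4),k[:,2].mean().round(4))
    for r in masks_of("crimper",p)[:1]:
        k=cloud(p,r["region"]); k=k[(k[:,2]>.106)]; print("bell",k.mean(0).round(4),len(k))
    for lab in ["vial_a","vial_c","cap_tray","tip_box"]:
        for r in masks_of(lab,p)[:3]:
            k=cloud(p,r["region"])
            if len(k): print(n,lab,round(r["p"],2),np.median(k,0).round(3))
```

```text
top crimper_lever 0.84 604 ang -0.356 end- [0.4396 0.2403] end+ [0.5685 0.1924] e [-0.0054  0.0063] 0.1016
top crimper_bar 0.74 725 ang -0.008 end- [0.4303 0.1717] end+ [0.5789 0.1705] e [-0.0063  0.0071] 0.101
bell [0.6079 0.1805 0.1101] 224
top vial_a 0.6 [ 0.369 -0.082  0.042]
top vial_a 0.52 [0.604 0.11  0.041]
top vial_c 0.6 [ 0.369 -0.082  0.042]
top vial_c 0.52 [0.604 0.11  0.041]
top cap_tray 0.89 [0.379 0.043 0.011]
top cap_tray 0.23 [0.754 0.217 0.059]
top tip_box 0.81 [0.754 0.217 0.059]
top tip_box 0.49 [0.502 0.17  0.101]
scene crimper_lever 0.83 569 ang -0.34 end- [0.4404 0.2458] end+ [0.586  0.1943] e [-0.0099  0.0047] 0.1008
scene crimper_bar 0.89 479 ang -0.013 end- [0.4319 0.1774] end+ [0.581  0.1754] e [-0.0083  0.0052] 0.1006
bell [0.61   0.1838 0.1096] 197
scene vial_a 0.82 [0.61  0.118 0.027]
scene vial_a 0.7 [ 0.372 -0.077  0.028]
scene vial_a 0.55 [ 0.611 -0.092  0.028]
scene vial_c 0.82 [0.61  0.118 0.027]
scene vial_c 0.7 [ 0.372 -0.077  0.028]
scene vial_c 0.55 [ 0.611 -0.092  0.028]
scene cap_tray 0.84 [0.38  0.044 0.011]
scene tip_box 0.89 [0.779 0.24  0.059]
```

Request:
drive_tool(
  rows=[
    [0, 24, 31, 0, 0, 0, -0.03],
    [0, 24, 31, 0, 0, 0, -0.03],
    [0, 24, 31, 0, 0, 0, -0.03],
    [0, 24, 31, 0, 0, 0, -0.03],
    [0, 24, 31, 0, 0, 0, -0.03],
  ],
)

```text
time_s: 2.07
tcp_pos: [0.3071, -0.4401, 0.2417]
ee_rot: [[-0.989, -0.15, 0.0], [-0.15, 0.989, -0.0], [-0.0, -0.0, -1.0]]
wrist_force: [2.0, -0.5, 0.4]
gripper_width: 0.709
gripper_force: 0.0
```

Request:
drive_tool(
  rows=[
    [0, 24, 31, 0, 0, 0, -0.03],
    [0, 24, 31, 0, 0, 0, -0.03],
    [0, 24, 31, 0, 0, 0, -0.03],
    [0, 24, 31, 0, 0, 0, -0.03],
    [0, 24, 31, 0, 0, 0, -0.03],
  ],
)

```text
time_s: 2.48
tcp_pos: [0.4273, -0.2848, 0.242]
ee_rot: [[-1.0, -0.001, 0.001], [-0.001, 1.0, -0.0], [-0.001, -0.0, -1.0]]
wrist_force: [0.8, -0.7, -0.3]
gripper_width: 0.326
gripper_force: 0.0
```

Request:
drive_tool(
  rows=[
    [0, 24, 33, 0, 0, 0, 0],
    [0, 3, 40, 0, 0, 0, 0],
    [0, 3, 40, 0, 0, 0, 0],
    [0, 3, 40, 0, 0, 0, 0],
    [0, 3, 40, 0, 0, 0, 0],
  ],
)

```text
time_s: 2.9
tcp_pos: [0.4623, -0.0917, 0.2418]
ee_rot: [[-1.0, -0.003, 0.001], [-0.003, 1.0, 0.0], [-0.001, 0.0, -1.0]]
wrist_force: [1.1, -0.3, 0.7]
gripper_width: 0.022
gripper_force: 0.0
```

Request:
drive_tool(
  rows=[
    [0, 2, 40, 0, 0, 0, 0],
    [0, 2, 40, 0, 0, 0, 0],
    [0, 2, 40, 0, 0, 0, 0],
    [0, 2, 40, 0, 0, 0, 0],
    [0, 0, 40, 0, 0, 0, 0],
  ],
)

```text
time_s: 3.32
tcp_pos: [0.4703, 0.1085, 0.242]
ee_rot: [[-1.0, -0.003, 0.001], [-0.003, 1.0, 0.0], [-0.001, 0.0, -1.0]]
wrist_force: [0.9, -0.1, -0.4]
gripper_width: 0.004
gripper_force: 0.0
```

Request:
drive_tool(
  rows=[
    [0, 0, 40, 0, 0, 0, 0],
    [0, 0, 40, 0, 0, 0, 0],
    [0, 0, 40, 0, 0, 0, 0],
    [0, 0, 40, 0, 0, 0, 0],
    [0, 0, 40, 0, 0, 0, 0],
  ],
)

```text
time_s: 3.73
tcp_pos: [0.47, 0.3085, 0.2419]
ee_rot: [[-1.0, -0.003, 0.001], [-0.003, 1.0, 0.0], [-0.001, 0.0, -1.0]]
wrist_force: [0.8, -0.1, -0.2]
gripper_width: 0.004
gripper_force: 0.0
```

Run:
```python
from h import *
s=sense(); print(s["time_s"],s["tcp_pos"].round(4) if hasattr(s["tcp_pos"],'round') else s["tcp_pos"],s["joints"])
p=capture("wrist"); save(p,"w1")
T=np.array(p["T_tool_cam"]); Rw=np.array(s["ee_rot"])
p["R"]=np.eye(3);p["t"]=np.zeros(3)
for lab in ["crimper_lever","crimper_bar"]:
  for r in masks_of(lab,p)[:1]:
    k=cloud(p,r["region"]); k=(k@T[:3,:3].T+T[:3,3])@Rw.T+s["tcp_pos"]
    print(lab,r["p"],len(k)); k=k[(k[:,2]>.096)&(k[:,2]<.108)]
    if len(k)<20: continue
    q=k[:,:2]; l=cv2.fitLine(q.astype(np.float32),cv2.DIST_HUBER,0,.01,.01).ravel()
    if l[0]<0:l[:2]*=-1
    a=(q-l[2:])@l[:2]; e=(q-l[2:])@np.array([-l[1],l[0]])
    print("ang",np.arctan2(l[1],l[0]).round(3),(l[2:]+l[:2]*np.percentile(a,1)).round(4),(l[2:]+l[:2]*np.percentile(a,99)).round(4),np.percentile(e,[3,97]).round(4),k[:,2].mean())
```

```text
3.7333 [0.47   0.3085 0.2419] [ 4.98012108e+01  1.59047073e+01 -8.54146090e+00  1.08086416e-02
 -6.55172460e+01 -1.39616134e+02]
crimper_lever 0.62 1530
ang -0.36 [0.4377 0.2453] [0.5131 0.2169] [-0.0072  0.0065] 0.10077483157645219
crimper_bar 0.71 2462
ang -0.016 [0.4282 0.1764] [0.5418 0.1746] [-0.0072  0.0059] 0.10027869250322367
```

View pics/w1.png

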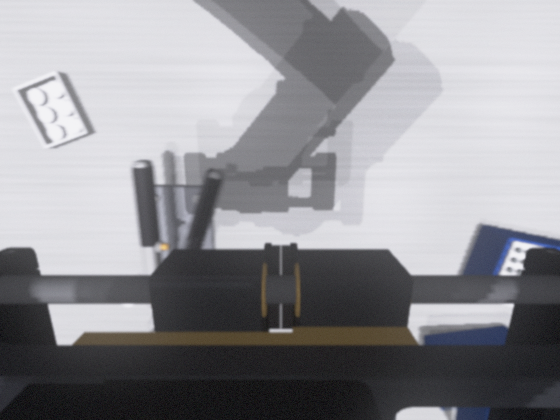

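The wrist view shows the closed fingers at (281,290), outside the lever whose end is at (212,175), with the bar end at (143,165). The lever position agrees with the fixed cameras to about 3 mm. I'll descend in the free space outside it.

Request:
drive_tool(
  rows=[
    [0, 0, 0, -38, 0, 0, 0],
    [0, 0, 0, -38, 0, 0, 0],
    [0, 0, 0, -38, 0, 0, 0],
    [0, 0, 0, -40, 0, 0, 0],
    [0, 0, 0, 0, 0, 0, 0],
  ],
)

```text
time_s: 4.3
tcp_pos: [0.4663, 0.3015, 0.0803]
ee_rot: [[-1.0, 0.0, -0.012], [0.0, 1.0, -0.011], [0.012, -0.011, -1.0]]
wrist_force: [-1.7, -1.3, -0.7]
gripper_width: 0.007
gripper_force: 0.0
```

Request:
drive_tool(
  rows=[
    [0, 0, -12, 0, 0, 0, 0],
    [0, 0, -12, 0, 0, 0, 0],
    [0, 0, -10, 0, 0, 0, 0],
    [0, 0, -6, 0, 0, 0, 0],
    [0, 0, 0, 0, 0, 0, 0],
  ],
)

```text
time_s: 4.72
tcp_pos: [0.4709, 0.2652, 0.0897]
ee_rot: [[-1.0, -0.001, 0.002], [-0.001, 1.0, 0.002], [-0.002, 0.002, -1.0]]
wrist_force: [0.2, 0.3, 0.3]
gripper_width: 0.008
gripper_force: 0.0
```

Request:
drive_tool(
  rows=[
    [0, 0, -4, 0, 0, 0, 0],
    [0, 0, -4, 0, 0, 0, 0],
    [0, 0, -4, 0, 0, 0, 0],
    [0, 0, -3, 0, 0, 0, 0],
    [0, 0, 0, 0, 0, 0, 0],
  ],
)

```text
time_s: 5.13
tcp_pos: [0.471, 0.2526, 0.088]
ee_rot: [[-1.0, -0.003, 0.002], [-0.003, 1.0, 0.003], [-0.002, 0.003, -1.0]]
wrist_force: [-0.0, 4.7, 0.9]
gripper_width: 0.004
gripper_force: 2.1
```

Contact shows the expected 4.7 N. Next I'll press in gently.

Request:
drive_tool(
  rows=[
    [0, 0, -4, 0, 0, 0, 0],
    [0, 0, -4, 0, 0, 0, 0],
    [0, 0, -4, 0, 0, 0, 0],
    [0, 0, -4, 0, 0, 0, 0],
    [0, 0, -3, 0, 0, 0, 0],
  ],
)

```text
time_s: 5.55
tcp_pos: [0.4708, 0.2344, 0.088]
ee_rot: [[-1.0, -0.003, 0.002], [-0.003, 1.0, 0.003], [-0.002, 0.003, -1.0]]
wrist_force: [-2.6, 7.4, 1.5]
gripper_width: 0.001
gripper_force: 3.5
```

Request:
drive_tool(
  rows=[
    [0, 0, -2, 0, 0, 0, 0],
    [0, 0, -2, 0, 0, 0, 0],
    [0, 0, -1, 0, 0, 0, 0],
    [0, 0, 0, 0, 0, 0, 0],
  ],
)

```text
time_s: 5.88
tcp_pos: [0.4705, 0.2295, 0.0879]
ee_rot: [[-1.0, -0.003, 0.001], [-0.003, 1.0, 0.003], [-0.001, 0.003, -1.0]]
wrist_force: [-4.3, 8.1, 2.1]
gripper_width: 0.008
gripper_force: 3.6
```

Request:
drive_tool(
  rows=[
    [0, 0, -1, 0, 0, 0, 0],
    [0, 0, -1, 0, 0, 0, 0],
    [0, 0, -1, 0, 0, 0, 0],
    [0, 0, 0, 0, 0, 0, 0],
  ],
)

```text
time_s: 6.22
tcp_pos: [0.4704, 0.2266, 0.0879]
ee_rot: [[-1.0, -0.003, 0.001], [-0.003, 1.0, 0.003], [-0.001, 0.003, -1.0]]
wrist_force: [-4.3, 7.3, 1.3]
gripper_width: 0.006
gripper_force: 3.8
```

Request:
drive_tool(
  rows=[
    [0, 0, -1, 0, 0, 0, 0],
    [0, 0, -1, 0, 0, 0, 0],
    [0, 0, 0, 0, 0, 0, 0],
  ],
)

```text
time_s: 6.47
tcp_pos: [0.4702, 0.2246, 0.0878]
ee_rot: [[-1.0, -0.003, 0.001], [-0.003, 1.0, 0.003], [-0.001, 0.003, -1.0]]
wrist_force: [-4.5, 8.2, 2.6]
gripper_width: 0.006
gripper_force: 4.0
```

Request:
drive_tool(
  rows=[
    [0, 0, -1, 0, 0, 0, 0],
    [0, 0, 0, 0, 0, 0, 0],
  ],
)

```text
time_s: 6.63
tcp_pos: [0.4703, 0.2236, 0.0878]
ee_rot: [[-1.0, -0.003, 0.001], [-0.003, 1.0, 0.003], [-0.001, 0.003, -1.0]]
wrist_force: [-4.1, 8.7, 1.9]
gripper_width: 0.003
gripper_force: 4.0
```

Request:
drive_tool(
  rows=[
    [0, 0, -1, 0, 0, 0, 0],
    [0, 0, 0, 0, 0, 0, 0],
  ],
)

```text
time_s: 6.8
tcp_pos: [0.4702, 0.2226, 0.0878]
ee_rot: [[-1.0, -0.003, 0.001], [-0.003, 1.0, 0.003], [-0.001, 0.003, -1.0]]
wrist_force: [-4.3, 7.8, 0.5]
gripper_width: 0.004
gripper_force: 4.1
```

Request:
drive_tool(
  rows=[
    [0, 0, -1, 0, 0, 0, 0],
    [0, 0, 0, 0, 0, 0, 0],
  ],
)

```text
time_s: 6.97
tcp_pos: [0.4702, 0.2216, 0.0878]
ee_rot: [[-1.0, -0.003, 0.001], [-0.003, 1.0, 0.003], [-0.001, 0.003, -1.0]]
wrist_force: [-4.4, 8.1, 2.5]
gripper_width: 0.005
gripper_force: 4.2
```

Request:
drive_tool(
  rows=[
    [0, 0, -1, 0, 0, 0, 0],
    [0, 0, 0, 0, 0, 0, 0],
  ],
)

```text
time_s: 7.13
tcp_pos: [0.4701, 0.2206, 0.0878]
ee_rot: [[-1.0, -0.003, 0.001], [-0.003, 1.0, 0.003], [-0.001, 0.003, -1.0]]
wrist_force: [-5.6, 8.7, 3.1]
gripper_width: 0.005
gripper_force: 4.2
```

Request:
drive_tool(
  rows=[
    [0, 0, -1, 0, 0, 0, 0],
    [0, 0, 0, 0, 0, 0, 0],
  ],
)

```text
time_s: 7.3
tcp_pos: [0.4701, 0.2196, 0.0878]
ee_rot: [[-1.0, -0.003, 0.0], [-0.003, 1.0, 0.003], [-0.001, 0.003, -1.0]]
wrist_force: [-5.7, 8.5, 1.8]
gripper_width: 0.005
gripper_force: 4.3
```

Run:
```python
from h import *
p=capture("top"); save(p,"t2")
cv2.imwrite("pics/t2c.png",cv2.resize(p["frame"][170:310,100:260,::-1],None,fx=4,fy=4))
print(sense()["wrist_force"])
for lab in ["crimper_lever","crimper_bar"]:
  for r in masks_of(lab,p)[:1]:
    k=cloud(p,r["region"]); k=k[(k[:,2]>.096)&(k[:,2]<.108)]
    if len(k)<20: continue
    l=cv2.fitLine(k[:,:2].astype(np.float32),cv2.DIST_HUBER,0,.01,.01).ravel(); print(lab,len(k),l)
```

```text
[-5.9533998   9.303632    2.88418254]
crimper_lever 312 [ 0.998109   -0.06146869  0.5376594   0.19287243]
crimper_bar 324 [ 0.9994171  -0.03413834  0.5386915   0.17137623]
```

View pics/t2c.png

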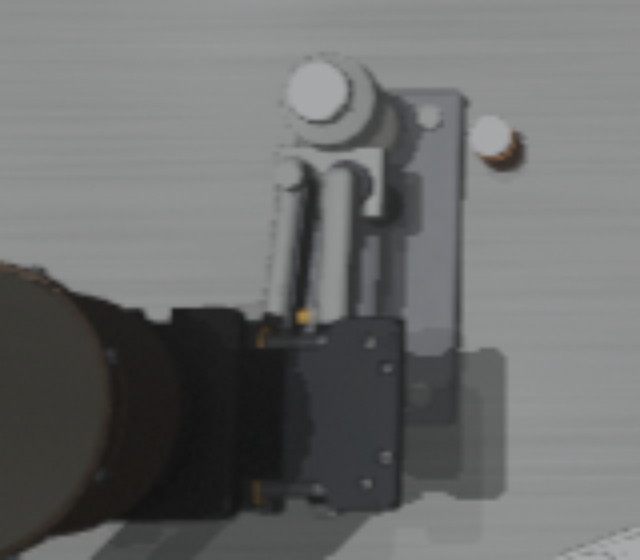

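The crop shows the lever from (290,170) down to (278,310), now nearly parallel to the bar and close to its stop, with the gripper body above the tool. I'll continue in 1 mm steps.

Request:
drive_tool(
  rows=[
    [0, 0, -1, 0, 0, 0, 0],
    [0, 0, 0, 0, 0, 0, 0],
  ],
)

```text
time_s: 7.62
tcp_pos: [0.4701, 0.2189, 0.0878]
ee_rot: [[-1.0, -0.003, 0.001], [-0.003, 1.0, 0.004], [-0.001, 0.004, -1.0]]
wrist_force: [-6.6, 9.7, 1.3]
gripper_width: 0.009
gripper_force: 4.8
```

Request:
drive_tool(
  rows=[
    [0, 0, -1, 0, 0, 0, 0],
    [0, 0, 0, 0, 0, 0, 0],
  ],
)

```text
time_s: 7.78
tcp_pos: [0.4701, 0.2188, 0.0878]
ee_rot: [[-1.0, -0.003, 0.001], [-0.003, 1.0, 0.005], [-0.001, 0.005, -1.0]]
wrist_force: [-7.0, 12.4, 0.9]
gripper_width: 0.006
gripper_force: 6.1
```

Request:
drive_tool(
  rows=[
    [0, 0, -1, 0, 0, 0, 0],
    [0, 0, 0, 0, 0, 0, 0],
  ],
)

```text
time_s: 7.95
tcp_pos: [0.4702, 0.2186, 0.0879]
ee_rot: [[-1.0, -0.003, 0.002], [-0.003, 1.0, 0.007], [-0.002, 0.007, -1.0]]
wrist_force: [-8.2, 16.0, 2.4]
gripper_width: 0.004
gripper_force: 7.3
```

The stop is reached: motion has ended at y 0.2187 and the force has risen to 16 N. I'll hold, then back off.

Request:
drive_tool(
  rows=[
    [0, 0, 0, 0, 0, 0, 0],
    [0, 0, 0, 0, 0, 0, 0],
    [0, 0, 0, 0, 0, 0, 0],
    [0, 0, 0, 0, 0, 0, 0],
    [0, 0, 0, 0, 0, 0, 0],
  ],
)

```text
time_s: 8.37
tcp_pos: [0.4702, 0.2186, 0.0879]
ee_rot: [[-1.0, -0.003, 0.002], [-0.003, 1.0, 0.006], [-0.002, 0.006, -1.0]]
wrist_force: [-8.5, 15.6, 1.5]
gripper_width: 0.007
gripper_force: 7.3
```

Request:
drive_tool(
  rows=[
    [0, 0, 0, 0, 0, 0, 0],
    [0, 0, 8, 0, 0, 0, 0],
    [0, 0, 14, 0, 0, 0, 0],
    [0, 0, 14, 0, 0, 0, 0],
    [0, 0, 14, 0, 0, 0, 0],
  ],
)

```text
time_s: 8.78
tcp_pos: [0.4701, 0.2651, 0.0875]
ee_rot: [[-1.0, -0.003, -0.001], [-0.003, 1.0, -0.002], [0.001, -0.002, -1.0]]
wrist_force: [-0.1, -0.8, 0.3]
gripper_width: 0.001
gripper_force: 0.0
```

Request:
drive_tool(
  rows=[
    [0, 0, 8, 0, 0, 0, 0],
    [0, 0, 6, 0, 0, 0, 0],
    [0, 0, 0, 0, 0, 0, 0],
    [0, 0, 0, 0, 0, 0, 0],
    [0, 0, 0, 0, 0, 0, 0],
  ],
)

```text
time_s: 9.2
tcp_pos: [0.4699, 0.2776, 0.0872]
ee_rot: [[-1.0, -0.002, -0.001], [-0.002, 1.0, -0.001], [0.001, -0.001, -1.0]]
wrist_force: [0.0, -0.1, -0.8]
gripper_width: 0.001
gripper_force: 0.0
```

Request:
drive_tool(
  rows=[
    [0, 0, 0, 0, 0, 0, 0],
    [0, 0, 0, 0, 0, 0, 0],
    [0, 0, 0, 0, 0, 0, 0],
    [0, 0, 0, 0, 0, 0, 0],
    [0, 0, 0, 0, 0, 0, 0],
  ],
)

```text
time_s: 9.62
tcp_pos: [0.4704, 0.2783, 0.0876]
ee_rot: [[-1.0, -0.003, 0.0], [-0.003, 1.0, 0.0], [-0.0, 0.0, -1.0]]
wrist_force: [0.9, -0.3, 0.6]
gripper_width: 0.004
gripper_force: 0.0
```

Request:
drive_tool(
  rows=[
    [0, 0, 0, 0, 0, 0, 0],
    [0, 0, 0, 0, 0, 0, 0],
    [0, 0, 0, 0, 0, 0, 0],
    [0, 0, 0, 0, 0, 0, 0],
    [0, 0, 0, 0, 0, 0, 0],
  ],
)

```text
time_s: 10.03
tcp_pos: [0.4703, 0.2785, 0.0875]
ee_rot: [[-1.0, -0.003, -0.0], [-0.003, 1.0, -0.0], [0.0, -0.0, -1.0]]
wrist_force: [0.6, -0.2, -0.6]
gripper_width: 0.002
gripper_force: 0.0
```

Run:
```python
from h import *
p=capture("top"); save(p,"t3")
cv2.imwrite("pics/t3c.png",cv2.resize(p["frame"][170:310,100:260,::-1],None,fx=4,fy=4))
```

```text
(no output)
```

View pics/t3c.png

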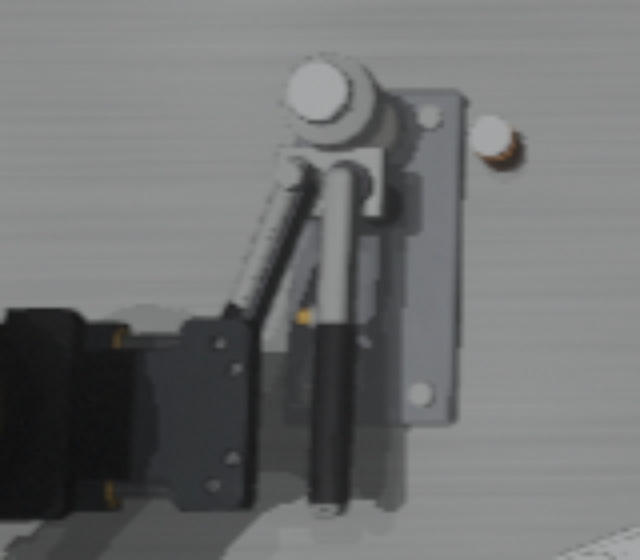

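The lever has sprung fully out, running from (295,170) to (235,310), and the fingers read no force. Now the second press.

Request:
drive_tool(
  rows=[
    [0, 0, -6, 0, 0, 0, 0],
    [0, 0, -6, 0, 0, 0, 0],
    [0, 0, -5, 0, 0, 0, 0],
    [0, 0, -5, 0, 0, 0, 0],
    [0, 0, -4, 0, 0, 0, 0],
  ],
)

```text
time_s: 10.5
tcp_pos: [0.4708, 0.2526, 0.0878]
ee_rot: [[-1.0, -0.002, 0.001], [-0.002, 1.0, 0.002], [-0.001, 0.002, -1.0]]
wrist_force: [-1.5, 5.6, -0.4]
gripper_width: 0.007
gripper_force: 2.3
```

Request:
drive_tool(
  rows=[
    [0, 0, -5, 0, 0, 0, 0],
    [0, 0, -5, 0, 0, 0, 0],
    [0, 0, -5, 0, 0, 0, 0],
    [0, 0, -5, 0, 0, 0, 0],
    [0, 0, -4, 0, 0, 0, 0],
  ],
)

```text
time_s: 10.92
tcp_pos: [0.4711, 0.2305, 0.0883]
ee_rot: [[-1.0, -0.003, 0.003], [-0.003, 1.0, 0.005], [-0.003, 0.005, -1.0]]
wrist_force: [-3.2, 7.8, 0.6]
gripper_width: 0.004
gripper_force: 3.8
```

Request:
drive_tool(
  rows=[
    [0, 0, -3, 0, 0, 0, 0],
    [0, 0, -3, 0, 0, 0, 0],
    [0, 0, -2, 0, 0, 0, 0],
    [0, 0, -1, 0, 0, 0, 0],
    [0, 0, 0, 0, 0, 0, 0],
  ],
)

```text
time_s: 11.33
tcp_pos: [0.4704, 0.2215, 0.0882]
ee_rot: [[-1.0, -0.002, 0.002], [-0.002, 1.0, 0.004], [-0.002, 0.004, -1.0]]
wrist_force: [-5.5, 8.0, 1.8]
gripper_width: 0.005
gripper_force: 4.2
```

Request:
drive_tool(
  rows=[
    [0, 0, -1, 0, 0, 0, 0],
    [0, 0, -1, 0, 0, 0, 0],
    [0, 0, -1, 0, 0, 0, 0],
    [0, 0, -1, 0, 0, 0, 0],
    [0, 0, -1, 0, 0, 0, 0],
  ],
)

```text
time_s: 11.75
tcp_pos: [0.4703, 0.2184, 0.0882]
ee_rot: [[-1.0, -0.002, 0.003], [-0.002, 1.0, 0.008], [-0.003, 0.008, -1.0]]
wrist_force: [-10.4, 18.2, 1.6]
gripper_width: 0.005
gripper_force: 8.6
```

Request:
drive_tool(
  rows=[
    [0, 0, 0, 0, 0, 0, 0],
    [0, 0, 0, 0, 0, 0, 0],
    [0, 0, 0, 0, 0, 0, 0],
    [0, 0, 0, 0, 0, 0, 0],
    [0, 0, 0, 0, 0, 0, 0],
  ],
)

```text
time_s: 12.17
tcp_pos: [0.4703, 0.2186, 0.0883]
ee_rot: [[-1.0, -0.002, 0.003], [-0.002, 1.0, 0.007], [-0.003, 0.007, -1.0]]
wrist_force: [-8.9, 16.5, 0.9]
gripper_width: 0.003
gripper_force: 7.3
```

The lever is at its stop again and held steadily with about 18 N, so I'm handing in.

```bash
python3 -c "
from station import finish_job
print(finish_job())"
```

```text
the job is handed in; nothing more can be done
None
```

I pressed the crimper lever to its stop, let it spring fully out, then pressed it in again and handed the job in while holding it there with about 18 N; no verdict came back.

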